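Mount the electrode holder on its ball post

ROBOT

A 7-joint arm with a two-finger parallel gripper is mounted at the origin on the work surface. World frame = base frame: x ahead of the robot, y to its left, z up, the work surface at z = 0. Lengths are in m, angles in rad, forces in N, time in s.
With the tool pointing down it reaches from about 0.425 to 0.925 m from the base axis. Payload 6.8 kg.
Tool frame: the origin (TCP) lies at the very end of the fingers, on their centre line; the grasp point (between the pads) lies 19 mm behind it; z points along the fingers, y is the line along which they close (so a half turn about z gives the same grasp; the last joint's range is limited). The gripper opens to 88 mm and grips with 3 to 60 N. Pads are 20 mm wide; open, the fingers measure 115 mm over their backs; the gripper's body (75 mm by 178 mm) begins 61 mm behind the grasp point.
Start: joints at [1.011, 0.477, 0.022, 1.555, -0.011, 1.109, -0.083], TCP at [0.295, -0.607, 0.223] pointing down, gripper open.
Joint ranges: [-2.96, 2.96], [-0.34, 2.1], [-1.41, 1.46], [0.24, 2.44], [-1.37, 4.51], [0.17, 1.92], [-2.96, 2.96]. Speed limits (rad/s): [2.39, 2.39, 3.14, 3.14, 3.14, 3.14, 3.14].

INTERFACE

Orientations are given as a unit quaternion [w, x, y, z].
In Python, from cell import ctrl, capture, camera_model, hand_in, cut_out, spot_point gives the robot as it stands. The module is installed in compiled form; this text tells all that it offers.
- The arm moves only by the shell command python3 -m pendant 'ROWS' [FORCE]. ROWS is a JSON object of lists of equal length, an entry for each row: "twist": the turn, a rotation vector about the tool's x, y, z in rad, a list of three; "translation": the shift along the tool's x, y, z in cm, a list of three; "hand": the opening, from 0 (shut) to 1 (fully open). In form: {"twist": [[ax, ay, az], ...], "translation": [[x, y, z], ...], "hand": [hand, ...]}. A call has 1 to 12 rows; each row shifts and turns the commanded pose from where the row before left it, along the tool's axes as they then stand; what a row does not reach is not made up. A row lasts 1/8 s, in which the tool goes at most 62.5 mm and 10.7 degrees, less where a joint would pass 70% of its speed; a pose out of reach is approached as far as the arm can. A call is refused whole if a number of a shift passes 6.25 or a number of a turn 0.188, either way. A call with a gripper value outside its range is refused whole. The fingers move at their own pace and stop on an object; FORCE is the grip in N (left out, the last holds). Time passes only in rows, so rows that do not move let the fingers close. It gives the time, the measured TCP pose, the force, the opening and the grip force at its end, in the units of the state.
- ctrl.observe(): the state, without advancing time (a new reading comes with each control period).
- capture(name): name is "scene" or "top" or "wrist"; returns the picture (384x512x3 uint8, red, green, blue); there is no depth.
- camera_model(name): a dict with "camera_matrix" (3x3 intrinsics, pixels), "R" (3x3) and "t" (3): a world point X has camera coordinates R X + t; the wrist camera has in their place "mount" (4x4, takes a point from camera to tool coordinates, whose origin is the TCP and whose axes are the flange's). Camera axes: x right, y down, z forward; pixel columns grow to the right and rows downward; lengths in m; the calibration is good to about 2 mm. A picture is of the moment at which its call begins: read the wrist's pose just before it. camera_model takes no time and is no camera call.
- hand_in(): hands the job in; it is judged then, once.
Trained networks look in the newest picture that a camera, given by its name, has taken for a name from the list of things; names that differ only in an ending like _2 or _b are one class to them, and where a whole thing is asked for, a point or a joint stands for the part that bears it (a point fixed in the world has none). Each returns a list of dicts, best first, with "conf" (0 to 1); they miss things now and then, are a little off and sometimes report something else, mostly with a low value. They report only what shows in the picture. A call takes as long as a camera call. They do not tell look-alikes from the thing itself.
- cut_out(camera, target): "region" (384x512 bool, what is visible of it) and "location" ([column, row] in pixels, amid what is visible of it).
- spot_point(camera, target): "location" ([column, row] in pixels: a listed point, or the origin of a listed thing).
The state is a dict: "time": time; "joint_pos": joint angles; "qvel": joint speeds; "joint_efforts": joint torques, N m; "position": TCP position; "tool_rot": TCP orientation; "wrist_force": force on the tool from outside, world axes, zero at the start; "ft_torque": the same for the moment, N m; "gripper_width": opening from 0.0 (shut) to 1.0 (fully open); "grip_force": force on a finger pad.
Only numpy, scipy, OpenCV 4.12 (cv2) and the standard library are available. Lean on these libraries where they do the work, as an engineer would, in place of code of your own. Each camera call takes 0.05 s, during which the arm holds its last target. There are 200 camera calls.

TASK

Draw the blue electrode holder out from under the low shelf by its bar until all of it is clear, leave it standing on the bench and let go. Then take it again by its blue head, lower the socket onto the steel ball of the stand with the bar lying in the blue fork (do not drop it on, and leave the red latch lever up meanwhile), let go, and press the red lever fully down. Leave the glassware and other things around as they are.

Things in the scene. Friction and masses are not known exactly. Their poses are not given: they have to be found in the camera images.
- holder_head (a point): Centre of the holder's ball socket, to coincide with the ball's centre, and the point to grasp the blue head at; 30 above the bench as the holder stands on its two flat cheeks. Axes: x to the nose, y across, z up. The head is 44 wide (flat cheeks, to be pinched), reaches 20 above and 30 below this point, 45 behind and 52 ahead of it.
- holder_bar (a point): Middle of the black grip on the holder's flat aluminium bar, 150 behind (-x) holder_head and 2 lower; 28 above the bench as it stands. The bar is 22 wide, 12 tall (22 to 34 above the bench) and ends 25 behind this point; to be pinched across its width.
- holder_nose (a point): Front end of the grey nose in the holder's frame, 52 ahead of holder_head and 5 lower.
- latch_pad (a point): Top middle of the wide red pad (20 x 24) of the latch lever, 60 from the hinge, which lies across the holder 32 behind and 14 above holder_head. Lever up: slopes up and back over the bar at 37 degrees, pad 53 above holder_head; down: level, pad 92 behind and 18 above holder_head.
- latch (a joint): Angle of the red latch lever, rad: 0 fully up (open), 0.65 fully down at its stop. Starts at 0 to 0.15 and stays where it is left; about 4 N on the pad moves it. When down, its steel pawl reaches under the ball; the socket goes over the ball only with the lever up (below about 0.35).
- stand_ball (a point): Centre of the steel ball (28 across) on its thin neck, 90 above the bench, on the fixed grey stand. Axes of the stand: x from the fork to the ball, which is the way the holder's nose must point; z up.
- stand_fork (a point): The blue fork of the stand: middle of its floor, 130 behind (-x) the ball and 82 above the bench. The bar lies on this floor between two prongs, 28 apart, 20 high, flared at the top; with the socket on the ball and the bar in the fork the holder is level.
- shelf_edge (a point): Middle of the lower front edge of the low fixed white shelf with a blue front: 400 wide, 220 deep, underside 85 above the bench, bottles on its back half to 200 high. x points into the shelf, y along the edge, z up. The holder starts nose first under the shelf, holder_head about 55 behind the edge, the bar sticking out.
- holder: The electrode holder as a whole: origin at the foot of the cheeks, 30 under holder_head; x along the holder to the nose, z up. Open below, the head has a socket 32 x 32 between the cheeks, its roof 14 above holder_head: 2 mm play round the ball. About 0.45 kg, balanced within 15 of holder_head: by the bar it is slid along the bench, not lifted, as the head would droop.
- amber_bottle_c (a point): Bystander, to be left alone: brown glass bottle, 60 across, 130 tall (mm); this point is its centre.
- beaker_c (a point): Bystander, to be left alone: clear glass beaker, 68 across, 85 tall (mm); this point is its centre.
- flask_c (a point): Bystander, to be left alone: green conical flask, 68 across, 100 tall (mm); this point is its centre.
- jar_c (a point): Bystander, to be left alone: white jar with blue cap, 68 across, 85 tall (mm); this point is its centre.
- carton_c (a point): Bystander, to be left alone: white and green gable-top milk carton, 60 x 60 x 130 (mm); this point is its centre.
- dish_c (a point): Bystander, to be left alone: shallow clear glass dish, 84 across, 18 tall (mm); this point is its centre.
Mind the look-alikes: they are no part of the job. What is shaped like the holder but yellow is not meant.

How it is judged:
On the way, in this order (a step that is already met when the one before it is completed fails the run):
1. The holder stands on the bench, wholly clear of the shelf (nose in front of the shelf's edge), and has been let go (x of holder_nose in the frame of shelf_edge below -0.003 m and height (world z) of holder_head below 0.036 m and angle between holder_head's own z axis and vertical below 0.1 rad and contact force between the fingers and holder below 0.3 N), for 0.2 s.
2. While still held, the socket is down on the ball (within 6 mm), the lever still up (below 0.4 rad) (distance between holder_head and stand_ball below 0.006 m and value of joint latch below 0.4 rad and contact force between the fingers and holder above 1 N), for 0.1 s.
3. The holder has been let go, seated on the ball with its bar in the fork, the lever still up (below 0.4 rad) (distance between holder_head and stand_ball below 0.005 m and angle between the x axis of holder_head and the x axis of stand_ball, either way round below 0.08 rad and x of holder_bar in the frame of stand_ball below -0.12 m and angle between holder_head's own z axis and vertical below 0.1 rad and value of joint latch below 0.4 rad and contact force between the fingers and holder below 0.3 N), for 0.1 s.
At the end, for the whole second after the job is handed in: The socket is on the ball (centres within 5 mm), the holder upright and in line with the stand (within 0.08 rad; tilted less than 0.1 rad), nose away from the fork and the bar in it, the lever down (above 0.57 of 0.65 rad), all at rest (distance between holder_head and stand_ball below 0.005 m and angle between the x axis of holder_head and the x axis of stand_ball, either way round below 0.08 rad and x of holder_bar in the frame of stand_ball below -0.12 m and angle between holder_head's own z axis and vertical below 0.1 rad and value of joint latch above 0.57 rad and linear speed of holder below 0.02 m/s); the robot touches nothing.
It fails at once if One of the six bystanders is moved more than 25 mm (distance of any of amber_bottle_c, beaker_c, flask_c, jar_c, carton_c, dish_c from where it was at the start of the episode above 0.025 m).
It fails at once if One of the six bystanders is tipped over (angle between any of amber_bottle_c, beaker_c, flask_c, jar_c, carton_c, dish_c's own z axis and vertical above 0.5 rad).
It also fails if it takes over 66 s, if anything falls off the work surface, if the arm or the gripper's body presses on something with over 40 N, if the wrist force passes 120 N, or if a joint passes its speed limit or range.

## Working session

There is one attempt and no reset: what is moved stays moved. The work goes in short steps, Python scripts to look and compute and a shell command to move; the robot and the scene stay as the last step left them, time stands still between calls to the robot, and variables do not carry over. Pictures are saved under pics/ and viewed, at most 15 in all, crops included, and the job is handed in when it is done.

```bash
mkdir -p pics; cat > h.py <<'E'
import numpy as np, cv2
from cell import ctrl, capture, camera_model, cut_out, spot_point
from scipy.spatial.transform import Rotation as R
def tool():
    s=ctrl.observe(); q=s["tool_rot"]; return np.array(s["position"]), R.from_quat([q[1],q[2],q[3],q[0]]).as_matrix()
def cam(n, pose=None):
    m=camera_model(n); K=np.array(m["camera_matrix"])
    if n!="wrist": return K,np.array(m["R"]),np.array(m["t"])
    p,Rt=pose or tool(); M=np.array(m["mount"]); Rc=Rt@M[:3,:3]; c=p+Rt@M[:3,3]
    return K,Rc.T,-Rc.T@c
def atz(n,px,z,pose=None):
    K,Rr,t=cam(n,pose); c=-Rr.T@t; d=Rr.T@np.linalg.solve(K,[px[0],px[1],1]); return c+d*(z-c[2])/d[2]
def proj(n,X,pose=None):
    K,Rr,t=cam(n,pose); v=K@(Rr@np.array(X)+t); return v[:2]/v[2]
def tri(obs):
    A=[];b=[]
    for n,px in obs:
        K,Rr,t=cam(n); d=Rr.T@np.linalg.solve(K,[px[0],px[1],1]); d/=np.linalg.norm(d); P=np.eye(3)-np.outer(d,d); A.append(P); b.append(P@(-Rr.T@t))
    return np.linalg.lstsq(np.vstack(A),np.hstack(b),rcond=None)[0]
def save(img,name,box=None,s=1):
    if box: img=img[box[1]:box[3],box[0]:box[2]]
    cv2.imwrite("pics/"+name,cv2.resize(img[:,:,::-1],None,fx=s,fy=s,interpolation=cv2.INTER_CUBIC))
E
python3 - <<'E'
from h import *
np.set_printoptions(precision=3,suppress=True)
p,Rt=tool(); print(p,Rt); print(camera_model("wrist"))
ims=[capture(n) for n in("scene","top")]
save(np.vstack(ims),"a.png",s=0.78)
Z=dict(holder_head=.03,holder_bar=.028,holder_nose=.025,latch_pad=.083,stand_ball=.09,stand_fork=.082,shelf_edge=.085,amber_bottle_c=.065,beaker_c=.042,flask_c=.05,jar_c=.042,carton_c=.065,dish_c=.009)
for k in Z:
  for n in("scene","top"):
    for r in spot_point(n,k)[:3]: print(k,n,round(r["conf"],2),np.array(r["location"]).round(1),atz(n,r["location"],Z[k]))
E
```

```text
[ 0.294 -0.607  0.222] [[ 0.9    0.437 -0.001]
 [ 0.437 -0.9    0.002]
 [-0.    -0.002 -1.   ]]
{'camera_matrix': array([[265.647,   0.   , 255.157],
       [  0.   , 265.647, 191.399],
       [  0.   ,   0.   ,   1.   ]]), 'mount': array([[ 0.001, -0.956, -0.292,  0.081],
       [ 1.   ,  0.   ,  0.001,  0.001],
       [-0.001, -0.292,  0.956, -0.163],
       [ 0.   ,  0.   ,  0.   ,  1.   ]])}
holder_head scene 0.75 [193.3 170.4] [0.368 0.089 0.03 ]
holder_head top 0.78 [366.4 195. ] [ 0.545 -0.236  0.03 ]
holder_head top 0.64 [251.1 261.5] [0.366 0.089 0.03 ]
holder_head top 0.56 [115.4 197.2] [0.55  0.465 0.03 ]
holder_bar scene 0.64 [141.  198.5] [ 0.309 -0.051  0.028]
holder_bar top 0.63 [300.5 275.7] [ 0.324 -0.048  0.028]
holder_bar top 0.61 [307.1 195.3] [ 0.547 -0.071  0.028]
holder_nose scene 0.65 [208.5 164.6] [0.387 0.129 0.025]
holder_nose top 0.84 [230.1 258.1] [0.375 0.147 0.025]
holder_nose top 0.49 [339.6 195. ] [ 0.547 -0.163  0.025]
latch_pad scene 0.55 [164.5 167.6] [0.335 0.024 0.083]
latch_pad scene 0.51 [198.9 258.3] [ 0.556 -0.149  0.083]
latch_pad scene 0.43
[... 590 characters left out ...]
.085]
shelf_edge top 0.79 [351.8 202.7] [ 0.525 -0.18   0.085]
amber_bottle_c scene 0.59 [280.4  96.5] [0.44  0.427 0.065]
beaker_c scene 0.58 [312.9 244.7] [0.738 0.026 0.042]
beaker_c top 0.88 [273.1 123.8] [0.747 0.022 0.042]
flask_c scene 0.88 [351.4 125.3] [0.661 0.431 0.05 ]
flask_c top 0.86 [119.2 162.2] [0.645 0.447 0.05 ]
jar_c scene 0.74 [317.5 108.1] [0.545 0.46  0.042]
jar_c top 0.62 [113.8 201. ] [0.539 0.465 0.042]
carton_c scene 0.66 [342.7 213.4] [0.765 0.123 0.065]
carton_c scene 0.48 [320.5 111.2] [0.568 0.426 0.065]
carton_c top 0.78 [236.1 115.8] [0.765 0.123 0.065]
dish_c scene 0.72 [300.2 289.1] [ 0.757 -0.07   0.009]
dish_c top 0.91 [302.7 122.5] [ 0.757 -0.065  0.009]
```

View pics/a.png

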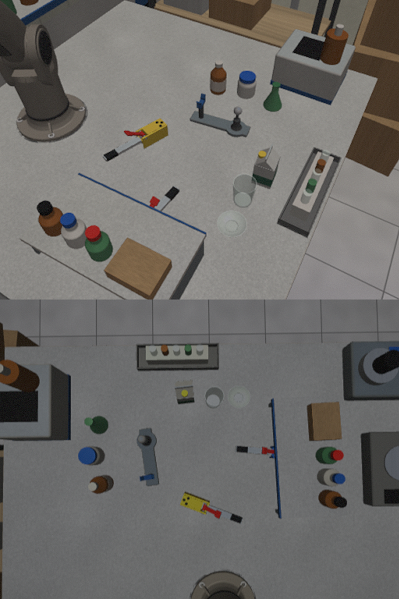

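In the picture the candidates are: the yellow look-alike holder, top (251,261), and the holder under the shelf, top bar (307,195) with its red lever at about (340,195). The third head report, at (115,197), is the jar. By the description I choose the one under the shelf, and I'll check it in a crop.

```bash
python3 - <<'E'
from h import *
np.set_printoptions(precision=3,suppress=True)
im=capture("top"); save(im,"b.png",(280,120,400,290),3.5)
hsv=cv2.cvtColor(im,cv2.COLOR_RGB2HSV)
m=cv2.inRange(hsv,(100,110,40),(125,255,255)); m[:, :335]=0; m[:,375:]=0
ys,xs=np.nonzero(m); print(len(xs),ys.min(),ys.max())
l=cv2.fitLine(np.c_[xs,ys].astype(np.float32),cv2.DIST_HUBER,0,.01,.01).ravel(); print(l)
for r in(ys.min(),ys.max()): print(atz("top",(l[2]+l[0]/l[1]*(r-l[3]),r),.095))
r=cut_out("top","holder_bar")
for q in r: print(q["conf"],q["location"])
dark=(im.max(2)<60); dark[:, :290]=0; dark[:,335:]=0; dark[:180]=0; dark[210:]=0
ys,xs=np.nonzero(dark); print(len(xs),xs.min(),xs.max(),ys.min(),ys.max())
for c in(xs.min(),xs.max()):
  print(atz("top",(c,ys[abs(xs-c)<4].mean()),.034))
E
```

```text
414 128 279
[  0.064   0.998 353.696 203.063]
[ 0.721 -0.174  0.095]
[ 0.327 -0.189  0.095]
0.93 [328.1, 194.0]
0.92 [261.6, 263.1]
102 303 317 188 195
[ 0.558 -0.059  0.034]
[ 0.556 -0.098  0.034]
```

View pics/b.png

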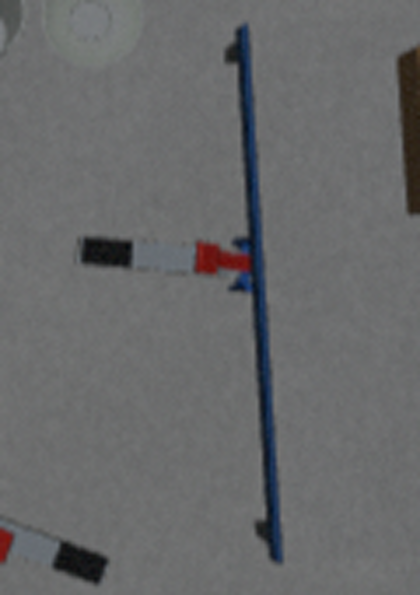

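The crop shows a blue head just under the blue edge at (243,265) in the crop, the red lever at (222,258) and the black grip at (106,252). That is the wanted holder; the yellow-side grip is at (80,563). Now I rise and go over the bar.

```bash
python3 -m pendant '{"twist":[[0,0,0],[0,0,0],[0,0,0],[0,0,0],[0,0,0],[0,0,0],[0,0,0],[0,0,0],[0,0,0],[0,0,0],[0,0,0],[0,0,0]],"translation":[[0,0,-4],[0,0,-4],[4.7,-3.7,0],[4.7,-3.7,0],[4.7,-3.7,0],[4.7,-3.7,0],[4.7,-3.7,0],[4.7,-3.7,0],[4.7,-3.7,0],[4.7,-3.7,0],[4.7,-3.7,0],[4.7,-3.7,0]],"hand":[1,1,1,1,1,1,1,1,1,1,1,1]}'
python3 -m pendant '{"twist":[[0,0,-0.177],[0,0,-0.177],[0,0,-0.177],[0,0,-0.177],[0,0,-0.177],[0,0,-0.177],[0,0,0],[0,0,0]],"translation":[[0,0,0],[0,0,0],[0,0,2],[0,0,2],[0,0,2],[0,0,2],[0,0,0],[0,0,0]],"hand":[1,1,1,1,1,1,1,1]}'
python3 - <<'E'
from h import *
np.set_printoptions(precision=3,suppress=True)
p,Rt=tool(); print(p,Rt,np.array(ctrl.observe()["joint_pos"]))
im=capture("wrist"); save(im,"c.png")
for k,z in(("holder_bar",.028),("latch_pad",.083),("holder_head",.03)):
  for r in spot_point("wrist",k)[:2]: print(k,r["conf"],r["location"],atz("wrist",r["location"],z,(p,Rt)))
E
```

```text
time: 3.0
position: [0.5567, -0.0676, 0.303]
tool_rot: [0.0, 0.975, 0.224, 0.0]
wrist_force: [1.2, -0.7, 0.6]
gripper_width: 0.997
grip_force: 0.0
time: 4.0
position: [0.5565, -0.0693, 0.2235]
tool_rot: [0.0, 0.728, 0.685, 0.0]
wrist_force: [-0.2, -0.5, 1.1]
gripper_width: 0.997
grip_force: 0.0
[ 0.556 -0.069  0.223] [[ 0.061  0.998  0.001]
 [ 0.998 -0.061 -0.   ]
 [ 0.     0.001 -1.   ]] [ 0.383  0.326 -0.457  1.808  0.164  1.045 -0.196]
holder_bar 0.91 [75.6, 167.1] [ 0.312 -0.05   0.028]
holder_bar 0.6 [253.9, 177.1] [ 0.555 -0.079  0.028]
latch_pad 0.89 [251.5, 238.6] [ 0.548 -0.145  0.083]
latch_pad 0.76 [51.4, 113.9] [0.34  0.019 0.083]
holder_head 0.71 [251.2, 273.5] [ 0.542 -0.231  0.03 ]
holder_head 0.65 [87.5, 52.1] [0.364 0.089 0.03 ]
```

View pics/c.png

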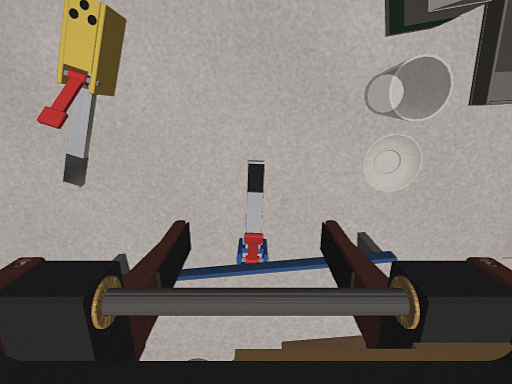

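The wrist picture shows the blue holder's grip at (255,177), lying along the tool axis, with the red pad at (252,240). The yellow one is off at (85,80). I descend and grip.

```bash
python3 -m pendant '{"twist":[[0,0,0],[0,0,0],[0,0,0],[0,0,0],[0,0,0],[0,0,0],[0,0,0],[0,0,0],[0,0,0],[0,0,0],[0,0,0],[0,0,0]],"translation":[[-0.4,0,5],[0,0,5],[0,0,5],[0,0,4],[0,0,2.3],[0,0,0],[0,0,0],[0,0,0],[0,0,0],[0,0,0],[0,0,0],[0,0,0]],"hand":[0.6,0.6,0.6,0.6,0.6,0.6,0,0,0,0,0,0]}' 20

```

```text
time: 5.7
position: [0.5557, -0.0731, 0.0097]
tool_rot: [-0.0, 0.727, 0.687, -0.0]
wrist_force: [-1.6, -0.2, 0.2]
gripper_width: 0.248
grip_force: 19.8
```

```bash
python3 -m pendant '{"twist":[[0,0,0],[0,0,0],[0,0,0],[0,0,0],[0,0,0],[0,0,0],[0,0,0],[0,0,0],[0,0,0],[0,0,0],[0,0,0],[0,0,0]],"translation":[[1,0,0],[1.5,0,0],[2,0,0],[2,0,0],[2,0,0],[2,0,0],[2,0,0],[2,0,0],[1.5,0,0],[1,0,0],[0,0,0],[0,0,0]],"hand":[0,0,0,0,0,0,0,0,0,0,0,0]}'
python3 -m pendant '{"twist":[[0,0,0],[0,0,0],[0,0,0],[0,0,0],[0,0,0],[0,0,0],[0,0,0],[0,0,0],[0,0,0],[0,0,0],[0,0,0],[0,0,0]],"translation":[[0,0,0],[0,0,0],[0,0,0],[0,0,0],[0,0,0],[0,0,-2],[0,0,-3],[0,0,-4],[0,0,-4],[0,0,-4],[0,0,-4],[0,0,0]],"hand":[0.5,0.6,0.6,0.6,0.6,0.6,0.8,1,1,1,1,1]}'
python3 - <<'E'
from h import *
np.set_printoptions(precision=3,suppress=True)
p,Rt=tool(); print(p)
im=capture("wrist"); save(im,"d.png")
for n in("wrist","top"):
  if n=="top": capture("top")
  for k,z in(("holder_bar",.028),("latch_pad",.083),("holder_head",.03),("holder_nose",.025),("stand_ball",.09),("stand_fork",.082)):
    for r in spot_point(n,k)[:2]: print(n,k,round(r["conf"],2),r["location"],atz(n,r["location"],z,(p,Rt)))
E
```

```text
time: 7.2
position: [0.566, 0.0983, 0.0101]
tool_rot: [-0.0, 0.727, 0.687, 0.001]
wrist_force: [-1.3, 4.1, 2.7]
gripper_width: 0.251
grip_force: 19.7
time: 8.7
position: [0.5675, 0.0974, 0.2245]
tool_rot: [0.002, 0.727, 0.687, 0.003]
wrist_force: [0.3, 0.4, -0.2]
gripper_width: 0.999
grip_force: 0.0
[0.567 0.097 0.225]
wrist holder_bar 0.74 [252.0, 173.9] [0.565 0.093 0.028]
wrist holder_bar 0.67 [96.7, 273.4] [ 0.315 -0.051  0.028]
wrist latch_pad 0.78 [252.4, 236.7] [0.562 0.024 0.083]
wrist latch_pad 0.64 [79.9, 249.0] [0.341 0.02  0.083]
wrist holder_head 0.8 [247.8, 273.7] [ 0.549 -0.065  0.03 ]
wrist holder_head 0.56 [109.9, 187.9] [0.366 0.085 0.03 ]
wrist holder_nose 0.6 [118.6, 146.9] [0.388 0.14  0.025]
wrist stand_ball 0.25 [253.2, 175.1] [0.568 0.106 0.09 ]
wrist stand_fork 0.83 [143.4, 39.5] [0.464 0.252 0.082]
wrist stand_fork 0.64 [252.3, 174.5] [0.567 0.105 0.082]
top holder_head 0.92 [305.6, 192.4] [ 0.555 -0.066  0.03 ]
top holder_head 0.56 [253.0, 259.6] [0.371 0.084 0.03 ]
top holder_nose 0.58 [231.4, 257.4] [0.377 0.144 0.025]
top stand_ball 0.61 [181.6, 181.0] [0.588 0.268 0.09 ]
top stand_fork 0.94 [191.0, 228.5] [0.463 0.246 0.082]
```

View pics/d.png

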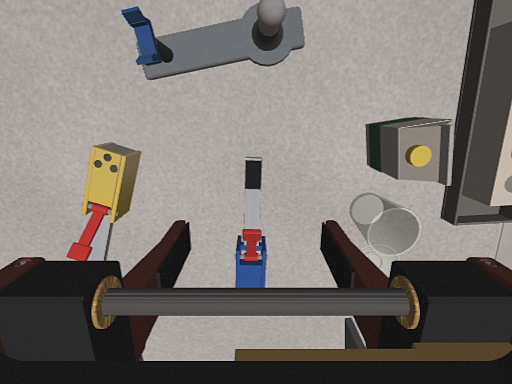

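The holder stands clear, with its head at about (250,270) and its grip at (252,174). The stand is at the top: ball (270,12), fork (147,35). I'll measure the stand from two tool yaws so that any camera mount error can be solved for.

```bash
python3 -m pendant '{"twist":[[0,0,0],[0,0,0],[0,0,0],[0,0,0],[0,0,0],[0,0,0]],"translation":[[4,0.5,0],[5,0.5,2],[0,0,3],[0,0,3],[0,0,0],[0,0,0]],"hand":[1,1,1,1,1,1]}'
cat > st.py <<'E'
from h import *
import sys
np.set_printoptions(precision=4,suppress=True)
p,Rt=tool(); print(p,Rt[:,0],np.array(ctrl.observe()["joint_pos"]))
im=capture("wrist"); save(im,sys.argv[1]); np.savez(sys.argv[1]+".npz",im=im,p=p,R=Rt)
for k,z in(("stand_ball",.09),("stand_fork",.082)):
  for r in spot_point("wrist",k)[:2]: print(k,round(r["conf"],2),r["location"],atz("wrist",r["location"],z,(p,Rt)))
g=cv2.GaussianBlur(cv2.cvtColor(im,cv2.COLOR_RGB2GRAY),(3,3),0)
c=cv2.HoughCircles(g[:230],cv2.HOUGH_GRADIENT_ALT,1,20,param1=150,param2=.7,minRadius=12,maxRadius=28)
if c is not None:
  for q in c[0]: print(q, atz("wrist",q[:2],.09,(p,Rt)))
E
python3 st.py e.png
```

```text
time: 10.15
position: [0.5812, 0.186, 0.1408]
tool_rot: [0.0, 0.727, 0.687, 0.001]
wrist_force: [0.3, -0.2, 0.4]
gripper_width: 1.004
grip_force: 0.0
[0.5812 0.186  0.1408] [0.0572 0.9984 0.0006] [-0.0727  0.4971 -0.4516  1.7684  0.2618  0.9344 -0.6906]
stand_ball 0.78 [266.2, 105.2] [0.5954 0.2684 0.09  ]
stand_ball 0.27 [243.3, 344.1] [0.5618 0.0384 0.09  ]
stand_fork 0.65 [107.9, 136.1] [0.4652 0.2518 0.082 ]
[266.     105.      19.2884] [0.5952 0.2686 0.09  ]
[138.     135.      17.4939] [0.4935 0.2518 0.09  ]
```

View pics/e.png

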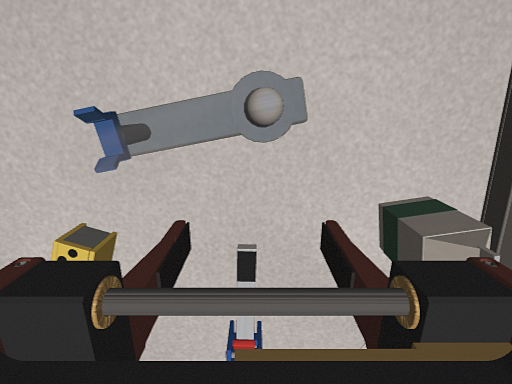

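Ball at (266,105), fork at (103,135). Now the second view, turned to the placing orientation.

```bash
python3 -m pendant '{"twist":[[0,0,0],[0,0,0],[0,0,0],[0,0,-0.177],[0,0,-0.177],[0,0,-0.177],[0,0,-0.177],[0,0,-0.177],[0,0,-0.177],[0,0,-0.177],[0,0,-0.177],[0,0,-0.177]],"translation":[[3.3,3,-4],[3.3,3,0],[3.3,2.9,0],[0,0,0],[0,0,0],[0,0,0],[0,0,0],[0,0,0],[0,0,0],[0,0,0],[0,0,0],[0,0,0]],"hand":[1,1,1,1,1,1,1,1,1,1,1,1]}'
python3 -m pendant '{"twist":[[0,0,-0.177],[0,0,0],[0,0,0]],"translation":[[0,0,0],[0,0,4],[0,0,0]],"hand":[1,1,1]}'
python3 st.py f.png
```

```text
time: 11.8
position: [0.6756, 0.2793, 0.1808]
tool_rot: [0.001, 0.015, 1.0, 0.0]
wrist_force: [0.7, 0.2, 0.6]
gripper_width: 1.004
grip_force: 0.0
time: 12.18
position: [0.674, 0.2778, 0.1375]
tool_rot: [-0.002, -0.071, 0.997, -0.001]
wrist_force: [-0.3, -0.3, 0.2]
gripper_width: 0.998
grip_force: 0.0
[0.674  0.2778 0.1375] [-0.99   -0.141   0.0042] [ 0.0032  0.7758 -0.793   1.4368  0.5719  1.1729  0.8412]
stand_ball 0.72 [260.6, 109.1] [0.5937 0.2692 0.09  ]
stand_ball 0.57 [3.4, 214.1] [0.7091 0.065  0.09  ]
[259.     110.      18.8853] [0.5945 0.268  0.09  ]
[ 33.     206.      21.6916] [0.698  0.0907 0.09  ]
```

```bash
python3 - <<'E'
from h import *
np.set_printoptions(precision=4,suppress=True)
d=np.load("e.png.npz"); P=(d["p"],d["R"]); im=d["im"]
b=np.array([.5946,.2684])
for a,c in(((117,111),(237,90)),((127,158),(245,138))):
  v=atz("wrist",c,.012,P)-atz("wrist",a,.012,P); print(np.degrees(np.arctan2(v[1],v[0])))
hsv=cv2.cvtColor(im,cv2.COLOR_RGB2HSV); m=cv2.inRange(hsv,(100,80,30),(125,255,255)); m[:, 140:]=0; m[200:]=0
save(np.hstack([im[85:190,60:320]]),"g.png",s=3)
ys,xs=np.nonzero(m); print(xs.min(),xs.max(),ys.min(),ys.max())
for yaw in(6,7,8,9,10):
  t=np.radians(yaw); x=np.array([np.cos(t),np.sin(t)]); y=np.array([-x[1],x[0]])
  print(yaw,[proj("wrist",[*(b-.13*x+s*y),z],P) for s,z in((.014,.102),(-.014,.102),(.014,.082),(-.014,.082))])
E
```

```text
6.034422152561286
6.217771934505991
74 123 106 171
6 [array([ 89.5848, 115.7403]), array([102.1002, 153.5767]), array([104.4745, 115.2879]), array([115.364 , 149.8623])]
7 [array([ 90.3444, 118.9766]), array([103.4028, 156.4528]), array([105.1198, 118.2356]), array([116.5159, 152.5006])]
8 [array([ 91.1522, 122.187 ]), array([104.7449, 159.2963]), array([105.8099, 121.1613]), array([117.7048, 155.1104])]
9 [array([ 92.0076, 125.3707]), array([106.1256, 162.1067]), array([106.544 , 124.0646]), array([118.9302, 157.6913])]
10 [array([ 92.9098, 128.5272]), array([107.5443, 164.8836]), array([107.3216, 126.9447]), array([120.1914, 160.2427])]
```

View pics/g.png

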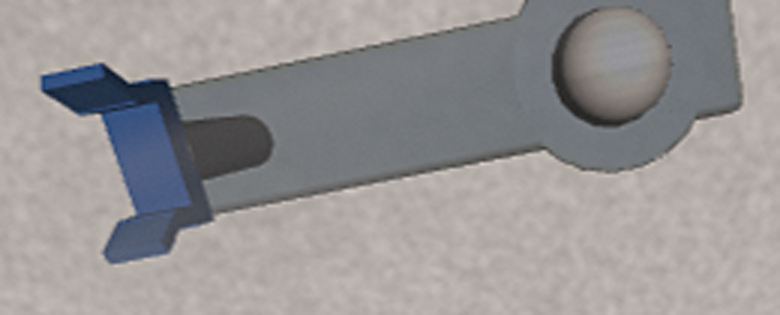

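```bash
python3 -m pendant '{"twist":[[0,0,0],[0,0,0],[0,0,0.178],[0,0,0.178],[0,0,0.178],[0,0,0.178],[0,0,0.178],[0,0,0.178],[0,0,0.178],[0,0,0.178],[0,0,0.178],[0,0,0.178]],"translation":[[0,0,-4],[0,0,-4],[0,0,0],[0,0,0],[0,0,0],[0,0,0],[0,0,0],[0,0,0],[0,0,0],[0,0,0],[0,0,0],[0,0,0]],"hand":[1,1,1,1,1,1,1,1,1,1,1,1]}'
python3 -m pendant '{"twist":[[0,0,0],[0,0,0],[0,0,0],[0,0,0],[0,0,0],[0,0,0],[0,0,0],[0,0,0],[0,0,0],[0,0,0]],"translation":[[-5.2,-1.2,0],[-5.2,-1.2,0],[-5.2,-1.2,0],[-5.2,-1.2,0],[-5.2,-1.2,0],[-5.2,-1.2,0],[-5.2,-1.2,0],[-5.2,-1.2,0],[0,0,1.6],[0,0,0]],"hand":[1,1,1,1,1,1,1,1,1,1]}'
cat > hd.py <<'E'
from h import *
import sys
np.set_printoptions(precision=4,suppress=True)
p,Rt=tool(); print(p,Rt[:,0],np.array(ctrl.observe()["joint_pos"]))
im=capture("wrist"); save(im,sys.argv[1]); np.savez(sys.argv[1]+".npz",im=im,p=p,R=Rt)
for k,z in(("holder_head",.03),("holder_bar",.028),("holder_nose",.025),("latch_pad",.083)):
  for r in spot_point("wrist",k)[:2]: print(k,round(r["conf"],2),r["location"],atz("wrist",r["location"],z,(p,Rt)))
E
python3 hd.py i.png
```

```text
time: 13.82
position: [0.6754, 0.2806, 0.2221]
tool_rot: [0.0, 0.732, 0.681, 0.002]
wrist_force: [0.5, -0.1, 0.3]
gripper_width: 0.999
grip_force: 0.0
time: 15.08
position: [0.5515, -0.1279, 0.2039]
tool_rot: [-0.0, 0.73, 0.683, 0.0]
wrist_force: [-0.0, 0.7, -0.4]
gripper_width: 0.999
grip_force: 0.0
[ 0.5515 -0.1279  0.2039] [0.0661 0.9978 0.0008] [ 0.4467  0.3491 -0.409   1.8179  0.1607  1.0072 -0.0926]
holder_head 0.64 [251.4, 119.4] [ 0.5523 -0.0592  0.03  ]
holder_head 0.39 [254.8, 29.5] [0.5629 0.0373 0.03  ]
holder_bar 0.67 [59.4, 125.2] [ 0.3146 -0.0506  0.028 ]
holder_bar 0.62 [250.7, 120.1] [ 0.5514 -0.06    0.028 ]
latch_pad 0.94 [22.7, 50.9] [0.3384 0.0202 0.083 ]
latch_pad 0.93 [251.9, 30.0] [0.5593 0.0235 0.083 ]
```

View pics/i.png

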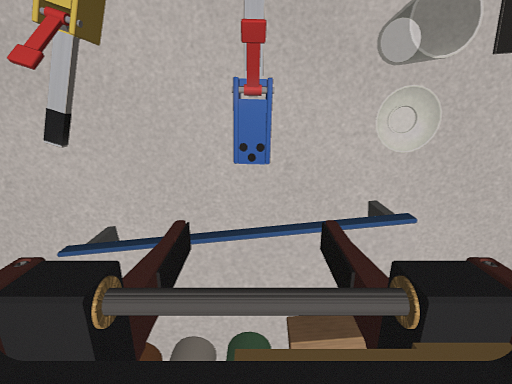

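The picture shows the blue head seen from above, rows 77–163 at column 252, with the hinge at row 94 and the pad at (254,30). The shelf edge is well clear at row 230.

```bash
python3 - <<'E'
from h import *
np.set_printoptions(precision=4,suppress=True)
d=np.load("i.png.npz"); P=(d["p"],d["R"]); im=d["im"]
for n,px,z in(("rear",(253,78),.05),("hinge",(253,94),.044),("front",(252,163),.05),("pad",(254,30),.083),("headmidw",(252,140),.05)): print(n,atz("wrist",px,z,P))
save(im,"j.png",(200,0,310,200),3)
c=np.array([.5525,-.059]); 
for s in(-.004,0,.004):
  h=c+np.array([0,s]); x=np.array([-.08,-.997])
  print(s,[proj("wrist",[*(h+a*x),z],P).round(1) for a,z in((-.045,.05),(-.032,.044),(.052,.025),(-.08,.083),(.052,.05))])
E
```

```text
rear [ 0.5575 -0.0147  0.05  ]
hinge [ 0.5563 -0.0309  0.044 ]
front [ 0.5498 -0.1093  0.05  ]
pad [0.5613 0.0234 0.083 ]
headmidw [ 0.5517 -0.0819  0.05  ]
-0.004 [array([252. ,  81.4]), array([251.9,  94.2]), array([251.4, 163.7]), array([252. ,  38.1]), array([251.1, 167.6])]
0 [array([251.7,  77.5]), array([251.7,  90.5]), array([251.2, 160.6]), array([251.7,  33.3]), array([250.9, 164.4])]
0.004 [array([251.5,  73.6]), array([251.4,  86.8]), array([250.9, 157.6]), array([251.4,  28.5]), array([250.6, 161.1])]
```

View pics/j.png

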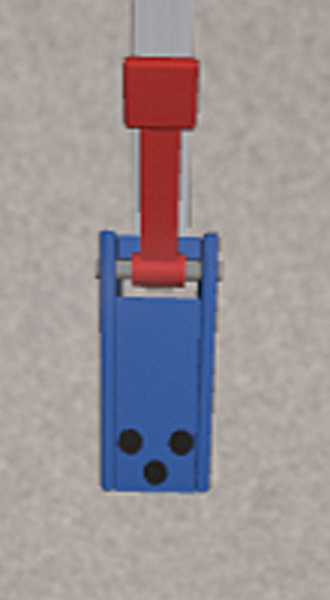

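```bash
python3 -m pendant '{"twist":[[0,0,0.012],[0,0,0],[0,0,0],[0,0,0],[0,0,0],[0,0,0],[0,0,0],[0,0,0],[0,0,0],[0,0,0],[0,0,0],[0,0,0]],"translation":[[3.5,-0.2,0],[3.4,0,0],[0,0,5],[0,0,5],[0,0,5],[0,0,3],[0,0,1.3],[0,0,0],[0,0,0],[0,0,0],[0,0,0],[0,0,0]],"hand":[1,1,1,1,1,1,1,1,0.3,0,0,0]}' 35
python3 -m pendant '{"twist":[[0,0,0],[0,0,0],[0,0,0],[0,0,0],[0,0,0]],"translation":[[0,0,0],[0,0,0],[0,0,-1],[0,0,-2],[0,0,-3]],"hand":[0,0,0,0,0]}'

```

```text
time: 16.82
position: [0.5547, -0.0602, 0.011]
tool_rot: [0.0, 0.735, 0.679, 0.0]
wrist_force: [0.0, -0.3, 0.9]
gripper_width: 0.582
grip_force: 0.0
time: 17.45
position: [0.5541, -0.06, 0.0716]
tool_rot: [-0.0, 0.734, 0.679, -0.0]
wrist_force: [1.1, -0.0, -3.3]
gripper_width: 0.504
grip_force: 35.0
```

```bash
python3 -m pendant '{"twist":[[0,0,0],[0,0,0],[0,0,-0.1777],[0,0,-0.1777],[0,0,-0.1777],[0,0,-0.1777],[0,0,-0.1777],[0,0,-0.1777],[0,0,-0.1777],[0,0,-0.1777],[0,0,-0.1777],[0,0,-0.1777]],"translation":[[0,0,-5],[0,0,-5],[0,0,0],[0,0,0],[0,0,0],[0,0,0],[0,0,0],[0,0,0],[0,0,0],[0,0,0],[0,0,0],[0,0,0]],"hand":[0,0,0,0,0,0,0,0,0,0,0,0]}'
python3 -m pendant '{"twist":[[0,0,0],[0,0,0]],"translation":[[0,0,0],[0,0,0]],"hand":[0,0]}'
python3 - <<'E'
from h import *
np.set_printoptions(precision=4,suppress=True)
p,Rt=tool(); print(p,Rt)
im=capture("wrist"); save(im,"k.png")
np.savez("k.npz",im=im,p=p,R=Rt)
b=np.array([.5946,.2684,.09])
print("to ball (TCP), tool:",Rt.T@(b-p), "yaw",np.degrees(np.arctan2(Rt[1,0],Rt[0,0])))
for dx in(-.002,.001,.004): # holder points in tool frame: head at (dx,0,-.019)
  f=lambda a,y,z:proj("wrist",p+Rt@np.array([dx+a,y,-.019-z]),(p,Rt)).round(1)
  print(dx,[f(.175,-.011,.004),f(.175,.011,.004),f(.175,-.011,-.008)],[f(.08,0,.053)],f(.032,0,.014))
E
```

```text
time: 18.95
position: [0.5545, -0.0603, 0.1718]
tool_rot: [0.0, -0.066, 0.998, -0.0]
wrist_force: [-0.4, 1.1, -4.6]
gripper_width: 0.499
grip_force: 35.0
time: 19.2
position: [0.5545, -0.0603, 0.1712]
tool_rot: [0.0, -0.062, 0.998, -0.0]
wrist_force: [-0.8, 0.5, -4.6]
gripper_width: 0.504
grip_force: 35.0
[ 0.5545 -0.0603  0.1712] [[-0.9924 -0.1232  0.0005]
 [-0.1232  0.9924 -0.0003]
 [-0.0005 -0.0004 -1.    ]]
to ball (TCP), tool: [-0.0802  0.3213  0.0811] yaw -172.92243453692214
-0.002 [array([ 230.7, -133.8]), array([ 285.7, -133.8]), array([ 233.1, -110. ])] [array([258.5, 115.3])] [257.3 209.9]
0.001 [array([ 230.5, -143.7]), array([ 285.9, -143.7]), array([ 232.9, -118.7])] [array([258.5, 105.7])] [257.3 204.5]
0.004 [array([ 230.3, -153.8]), array([ 286.2, -153.8]), array([ 232.8, -127.7])] [array([258.6,  95.9])] [257.3 199. ]
```

View pics/k.png

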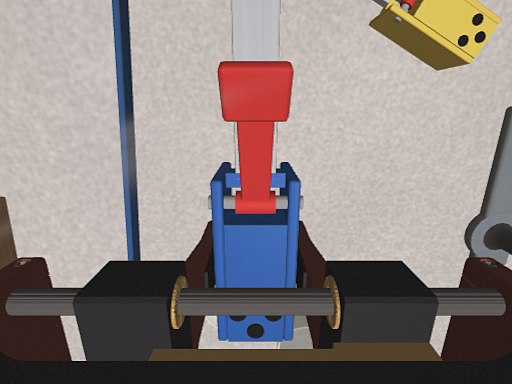

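The holder hangs level, with its hinge pin at row 202, i.e. a head offset of about +2 mm along tool x. I carry it over the ball.

```bash
python3 -m pendant '{"twist":[[0,0,0],[0,0,0],[0,0,0],[0,0,0],[0,0,0],[0,0,0],[0,0,0],[0,0,0],[0,0,0],[0,0,0],[0,0,0]],"translation":[[-1,4,0],[-1,4,0],[-1,4,0],[-1,4,0],[-1,4,0],[-1,4,0],[-1.1,4,0],[-1.1,4.1,0],[0,0,2],[0,0,2],[0,0,0]],"hand":[0,0,0,0,0,0,0,0,0,0,0]}'
python3 -m pendant '{"twist":[[0,0,0],[0,0,0]],"translation":[[0,0,0],[0,0,0]],"hand":[0,0]}'
python3 - <<'E'
from h import *
np.set_printoptions(precision=4,suppress=True)
P=[];
for i in range(4): p,Rt=tool(); P.append(p); capture("wrist") if i else capture("scene")
p=np.mean(P,0)
print(p,Rt[:,2],"to ball:",Rt.T@(np.array([.5946,.2684,.09])-p), "yaw",np.degrees(np.arctan2(Rt[1,0],Rt[0,0])),ctrl.observe()["wrist_force"])
d=np.load("k.npz"); q,Rk=d["p"],d["R"]
for dx in(0,.002,.004):
  f=lambda a,y,z:proj("wrist",q+Rk@np.array([dx+a,y,-.019-z]),(q,Rk)).round(1)
  print(dx,"rear",f(.045,0,.02),"hinge",f(.032,0,.014),"front",f(-.052,0,.02))
save(capture("scene"),"l.png",(230,70,370,190),4)
E
```

```text
time: 20.62
position: [0.5941, 0.2659, 0.1279]
tool_rot: [-0.002, -0.062, 0.998, -0.002]
wrist_force: [0.2, -1.2, -3.5]
gripper_width: 0.5
grip_force: 35.0
time: 20.88
position: [0.5957, 0.2684, 0.1315]
tool_rot: [0.001, -0.063, 0.998, 0.0]
wrist_force: [-0.1, 0.2, -3.3]
gripper_width: 0.494
grip_force: 35.0
[0.5956 0.2685 0.1314] [ 0.001   0.0004 -1.    ] to ball: [ 0.001  -0.      0.0414] yaw -172.73786590658955 [-0.4741 -0.3718 -3.8365]
0 rear [257.5 185.3] hinge [257.3 206.3] front [256.9 343.9]
0.002 rear [257.5 181.2] hinge [257.3 202.7] front [256.9 341.2]
0.004 rear [257.5 177.2] hinge [257.3 199. ] front [256.9 338.5]
```

View pics/l.png

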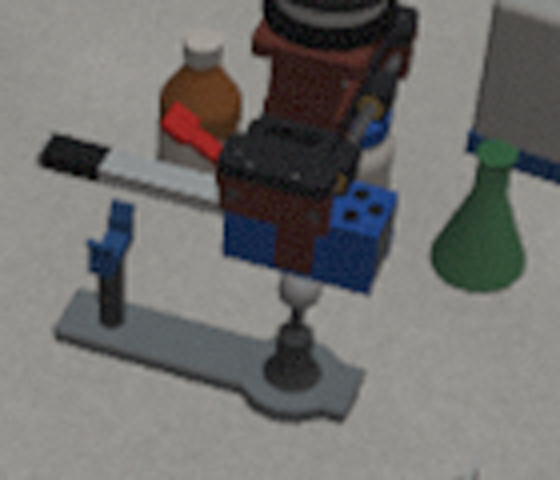

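The socket hangs over the ball and the bar is in line with the fork. I lower it slowly and watch the force.

```bash
python3 -m pendant '{"twist":[[0,0,0],[0,0,0],[0,0,0],[0,0,0],[0,0,0],[0,0,0],[0,0,0]],"translation":[[-0.1,0,0],[0,0,0.7],[0,0,0.5],[0,0,0.4],[0,0,0.4],[0,0,0],[0,0,0]],"hand":[0,0,0,0,0,0,0]}'
python3 -m pendant '{"twist":[[0,0,0],[0,0,0],[0,0,0],[0,0,0],[0,0,0],[0,0,0]],"translation":[[0,0,0.3],[0,0,0.3],[0,0,0.3],[0,0,0.3],[0,0,0],[0,0,0]],"hand":[0,0,0,0,0,0]}'

```

```text
time: 22.0
position: [0.5962, 0.2689, 0.1108]
tool_rot: [0.0, -0.064, 0.998, 0.0]
wrist_force: [-0.6, 0.5, -4.5]
gripper_width: 0.5
grip_force: 35.0
time: 22.75
position: [0.5962, 0.2688, 0.0987]
tool_rot: [0.0, -0.064, 0.998, 0.0]
wrist_force: [1.4, 0.0, -3.9]
gripper_width: 0.5
grip_force: 35.0
```

```bash
python3 -m pendant '{"twist":[[0,0,0],[0,0,0],[0,0,0],[0,0,0],[0,0,0],[0,0,0],[0,0,0]],"translation":[[0,0,0.4],[0,0,0.4],[0,0,0.4],[0,0,0.4],[0,0,0.4],[0,0,0],[0,0,0]],"hand":[0,0,0,0,0,0,0]}'
python3 -m pendant '{"twist":[[0,0,0],[0,0,0],[0,0,0],[0,0,0],[0,0,0]],"translation":[[0,0,0.2],[0,0,0.2],[0,0,0.2],[0,0,0],[0,0,0]],"hand":[0,0,0,0,0]}'

```

```text
time: 23.62
position: [0.5962, 0.2689, 0.0788]
tool_rot: [0.0, -0.064, 0.998, 0.0]
wrist_force: [-0.2, 0.3, -4.6]
gripper_width: 0.501
grip_force: 35.0
time: 24.25
position: [0.5961, 0.2688, 0.0727]
tool_rot: [-0.0, -0.064, 0.998, 0.0]
wrist_force: [-0.2, -0.3, -3.6]
gripper_width: 0.502
grip_force: 35.0
```

```bash
python3 -m pendant '{"twist":[[0,0,0],[0,0,0],[0,0,0],[0,0,0],[0,0,0]],"translation":[[0,0,0.1],[0,0,0.1],[0,0,0],[0,0,0],[0,0,0]],"hand":[0,0,0,0,0]}'

```

```text
time: 24.88
position: [0.5961, 0.2688, 0.0707]
tool_rot: [0.0, -0.064, 0.998, 0.0]
wrist_force: [1.4, 0.8, -2.3]
gripper_width: 0.498
grip_force: 35.0
```

```bash
python3 -m pendant '{"twist":[[0,0,0],[0,0,0],[0,0,0],[0,0,0]],"translation":[[0,0,0.1],[0,0,0],[0,0,0],[0,0,0]],"hand":[0,0,0,0]}'
python3 - <<'E'
from h import *
save(capture("scene"),"m.png",(230,70,370,190),4)
E
```

```text
time: 25.38
position: [0.5962, 0.2689, 0.0704]
tool_rot: [0.0, -0.064, 0.998, -0.0]
wrist_force: [-1.2, -2.4, 5.2]
gripper_width: 0.506
grip_force: 35.0
```

View pics/m.png

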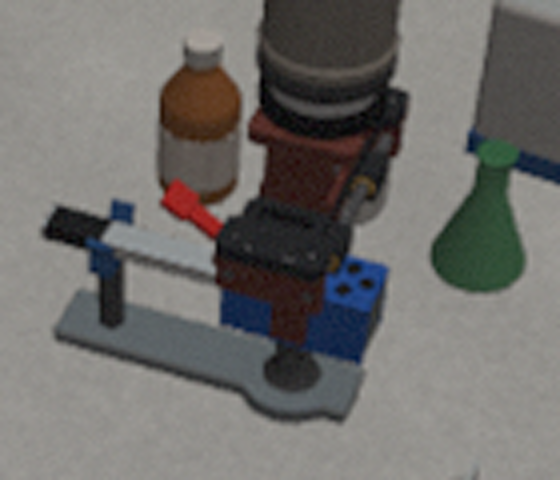

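Seated: the bar lies between the fork prongs at (105,245) and the lever is still up at (185,205). I let go and rise.

```bash
python3 -m pendant '{"twist":[[0,0,0],[0,0,0],[0,0,0],[0,0,0],[0,0,0],[0,0,0],[0,0,0],[0,0,0],[0,0,0],[0,0,0],[0,0,0]],"translation":[[0,0,0],[0,0,0],[0,0,0],[0,0,0],[0,0,0],[0,0,-1.5],[0,0,-2],[0,0,-3],[0,0,-4],[0,0,0],[0,0,0]],"hand":[0.6,0.8,1,1,1,1,1,1,1,0.3,0]}'
python3 -m pendant '{"twist":[[0,0,0],[0,0,0],[0,0,0],[0,0,0],[0,0,0]],"translation":[[2.9,0,0],[2.9,0,0],[2.9,0,0],[0,0,0],[0,0,0]],"hand":[0,0,0,0,0]}'
python3 - <<'E'
from h import *
np.set_printoptions(precision=4,suppress=True)
p,Rt=tool(); b=np.array([.5946,.2684,.09]); x=np.array([.9919,.1271,0])
print(p,"pad target rel tool:",Rt.T@(b-.087*x+[0,0,.018]-p))
im=capture("scene"); save(im,"n.png",(230,70,370,190),4)
for k in("latch_pad","holder_head"):
  for r in spot_point("scene",k)[:3]: print(k,r["conf"],r["location"])
print(proj("scene",b),proj("scene",b-.08*x+[0,0,.053]))
E
```

```text
time: 26.8
position: [0.5961, 0.2686, 0.1752]
tool_rot: [0.0, -0.063, 0.998, -0.0]
wrist_force: [-0.4, 0.2, 0.1]
gripper_width: 0.814
grip_force: 0.0
time: 27.42
position: [0.5105, 0.2574, 0.1743]
tool_rot: [-0.0, -0.063, 0.998, -0.0]
wrist_force: [0.1, 0.2, -0.4]
gripper_width: 0.244
grip_force: 0.0
[0.5105 0.2574 0.1743] pad target rel tool: [0.0022 0.0002 0.0663]
latch_pad 0.54 [275.2, 117.8]
latch_pad 0.49 [168.5, 173.0]
holder_head 0.94 [191.3, 169.1]
holder_head 0.89 [304.8, 143.9]
[304.6789 141.8719] [275.8904 118.0149]
```

View pics/n.png

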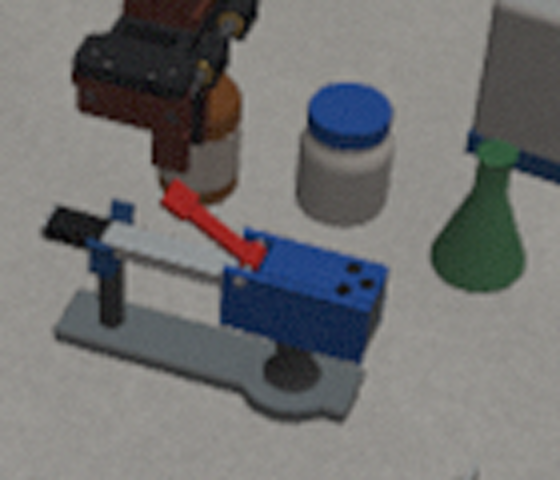

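The holder sits level on the stand and the lever is up under the closing fingers. I press it down.

```bash
python3 -m pendant '{"twist":[[0,0,0],[0,0,0],[0,0,0],[0,0,0],[0,0,0],[0,0,0],[0,0,0],[0,0,0],[0,0,0],[0,0,0]],"translation":[[0.2,0,0],[0,0,0],[0,0,1.5],[0,0,1],[0,0,1],[0,0,0.8],[0,0,0.7],[0,0,0.7],[0,0,0],[0,0,0]],"hand":[0,0,0,0,0,0,0,0,0,0]}'
python3 -m pendant '{"twist":[[0,0,0],[0,0,0],[0,0,0],[0,0,0],[0,0,0]],"translation":[[0,0,0.3],[0,0,0.3],[0,0,0.2],[0,0,0],[0,0,0]],"hand":[0,0,0,0,0]}'
```

```text
time: 28.82
position: [0.5081, 0.2573, 0.1175]
tool_rot: [0.0, -0.063, 0.998, -0.0]
wrist_force: [-0.4, 0.3, 0.2]
gripper_width: 0.002
grip_force: 0.0
time: 29.45
position: [0.5081, 0.2574, 0.1095]
tool_rot: [0.0, -0.064, 0.998, 0.0]
wrist_force: [-0.5, -0.5, -0.3]
gripper_width: 0.005
grip_force: 0.0
```

```bash
python3 -m pendant '{"twist":[[0,0,0],[0,0,0],[0,0,0]],"translation":[[0,0,0.2],[0,0,0],[0,0,0]],"hand":[0,0,0]}'
python3 -m pendant '{"twist":[[0,0,0],[0,0,0],[0,0,0]],"translation":[[0,0,0.1],[0,0,0],[0,0,0]],"hand":[0,0,0]}'
python3 - <<'E'
from h import *
save(capture("scene"),"o.png",(230,70,370,190),4)
E
```

```text
time: 29.82
position: [0.5081, 0.2575, 0.1079]
tool_rot: [0.0, -0.063, 0.998, -0.0]
wrist_force: [-0.7, -1.4, 5.1]
gripper_width: 0.005
grip_force: 2.5
time: 30.2
position: [0.5081, 0.2577, 0.1076]
tool_rot: [0.0, -0.063, 0.998, -0.0]
wrist_force: [-2.8, -2.6, 11.0]
gripper_width: 0.005
grip_force: 5.6
```

View pics/o.png

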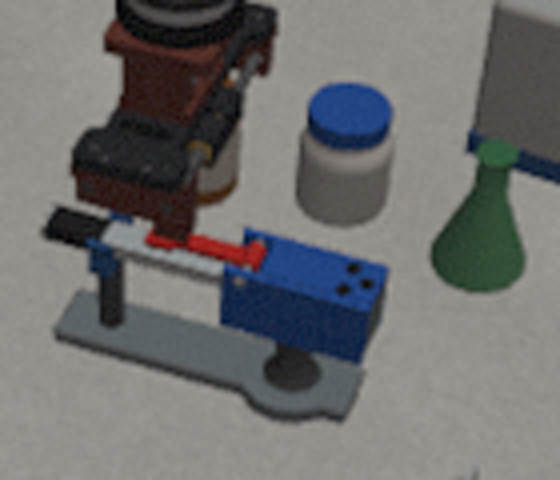

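The lever lies level along the bar, at (205,245), and has stopped at 11 N, so it is at its stop. I rise, check the lever numerically, and hand in.

```bash
python3 -m pendant '{"twist":[[0,0,0],[0,0,0],[0,0,0],[0,0,0],[0,0,0],[0,0,0],[0,0,0],[0,0,0]],"translation":[[0,0,-1],[0,0,-2],[0,0,-4],[0,0,-4],[0,0,-4],[0,0,0],[0,0,0],[0,0,0]],"hand":[0,0,0,0,0,0,0,0]}'
python3 - <<'E'
from h import *
b=np.array([.5946,.2684,.09]); x=np.array([.9919,.1271,0])
for n in("scene","top"):
  capture(n); print(n,[(round(r["conf"],2),r["location"]) for r in spot_point(n,"latch_pad")[:3]],"down",proj(n,b-.092*x+[0,0,.018]),"up",proj(n,b-.08*x+[0,0,.053]),[r["location"] for r in spot_point(n,"holder_head")[:2]],proj(n,b))
E
```

```text
time: 31.25
position: [0.5072, 0.257, 0.2556]
tool_rot: [-0.001, -0.064, 0.998, -0.0]
wrist_force: [0.2, -0.6, 0.3]
gripper_width: 0.006
grip_force: 0.0
scene [(0.75, [271.7, 127.1]), (0.51, [163.8, 170.4])] down [271.19037137 127.27112598] up [275.89037938 118.01485538] [[191.5, 172.5], [303.0, 147.6]] [304.67887691 141.87187121]
top [(0.46, [279.1, 279.1]), (0.43, [182.9, 213.8]), (0.25, [190.6, 234.5])] down [184.68445752 213.60890583] up [181.22425467 209.22987144] [[251.1, 260.6], [181.6, 177.1]] [181.30441604 178.65935742]
```

```bash
python3 -c "
from cell import hand_in
print(hand_in())"
```

```text
the job is handed in; nothing more can be done
None
```

I handed the job in after about 31 s of robot time. The blue holder is seated on the ball with its bar in the fork, the red lever is down at its stop, and the gripper is clear; no verdict came back. I didn't re-measure the bystanders, but nothing suggested contact with any of them.

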